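Add the next slotted weight to the cheese press

ROBOT

A 7-joint arm with a two-finger parallel gripper is mounted at the origin on a cart in front of the work surface, level with it; the furniture and walls round the work are solid. World frame = base frame: x ahead of the robot, y to its left, z up, the work surface at z = 0. Lengths are in mm, angles in rad, forces in N, time in s.
With the tool pointing down it reaches from about 400 to 875 mm from the base axis. Payload 4.4 kg.
Tool frame: the origin (TCP) lies at the very end of the fingers, on their centre line; the grasp point (between the pads) lies 19 mm behind it; z points along the fingers, y is the line along which they close (so a half turn about z gives the same grasp; the last joint's range is limited). The gripper opens to 85 mm and grips with 20 to 120 N. Pads are 22 mm wide; open, the fingers measure 114 mm over their backs; the gripper's body (76 mm by 85 mm) begins 54 mm behind the grasp point. The pads swing forward as they close: fully open they stand 13 mm farther back than shut.
Start: joints at [-1.232, 0.628, 0.038, 1.517, -0.027, 0.996, -0.02], TCP at [255.971, 597.492, 231.313] pointing down, gripper open.
Joint ranges: [-3.06, 3.06], [-0.37, 2.12], [-1.25, 1.32], [0.18, 2.47], [-1.1, 4.24], [0.23, 1.98], [-2.94, 2.94]. Speed limits (rad/s): [2.57, 2.57, 3.14, 3.14, 3.14, 3.14, 3.14].

INTERFACE

Orientations are given as [roll, pitch, yaw] about the fixed x, y, z axes, in that order (R = Rz(yaw) Ry(pitch) Rx(roll)).
In Python, from cell import read_state, get_image, camera_info, finish_job gives the robot as it stands.
- The arm moves only by the tool play_rows, never from a script. Its argument "deltas" is one flat list of numbers, 7 for each row, row after row: the shift along the tool's x, y, z in mm, then the turn, a rotation vector about the tool's x, y, z in rad, then the opening, from 0 (shut) to 1 (fully open). In form: [dx, dy, dz, ax, ay, az, grip, dx, dy, dz, ax, ay, az, grip, ...]. A call has 1 to 10 rows; each row is the pose to reach, as a shift and turn from the pose commanded when the call began, along the tool's axes at that moment; what a row does not reach only later rows make up. A row lasts 1/8 s, in which the tool goes at most 62.5 mm and 10.7 degrees, less where a joint would pass 70% of its speed; a pose out of reach is approached as far as the arm can. A call with a gripper value outside its range is refused whole. The fingers move at their own pace and stop on an object; the grip force is fixed at half the most. Time passes only in rows, so rows that repeat a pose let the fingers close. It gives the time, the measured TCP pose, the force, the opening and the grip force at its end, in the units of the state.
- read_state(): the state, without advancing time (a new reading comes with each control period).
- get_image(name): name is "scene" or "top"; returns the picture (420x560x3 uint8, red, green, blue); there is no depth.
- camera_info(name): a dict with "fx", "fy", "cx", "cy" (pixels), "T" (4x4, takes a point from camera to world coordinates). Camera axes: x right, y down, z forward; pixel columns grow to the right and rows downward; lengths in mm; the calibration is good to about 2 mm. A picture is of the moment at which its call begins. camera_info takes no time and is no camera call.
- finish_job(): hands the job in; it is judged then, once.
The state is a dict: "clock": time; "qpos": joint angles; "qd": joint speeds; "tau": joint torques, N m; "eef_pos": TCP position; "tool_rot": TCP orientation; "force": force on the tool from outside, world axes, zero at the start; "torque": the same for the moment, N m; "width": finger opening in mm; "gripper_force": force on a finger pad.
Only numpy, scipy, OpenCV 4.12 (cv2) and the standard library are available. Lean on these libraries where they do the work, as an engineer would, in place of code of your own. Each camera call takes 0.05 s, during which the arm holds its last target. There are 200 camera calls.

TASK

Add the thinner of the two loose slotted weights to the cheese press: take it by its tab, slide it sideways from the front onto the flats of the stem, under the knob, until the stem is fully home in its centre hole, then turn it on the stem so that its slot points the opposite way from the slot of the weight below, and leave it lying flat on that weight. Feel your way gently: never bump or push the press with more than about a kilogram's weight, and leave everything else where it is.

Things in the scene. Friction and masses are not known exactly. Their poses are not given: they have to be found in the camera images.
- press: small steel cheese press, fixed on the worktop: drip tray (133 mm across), perforated mould (111 mm across, rim 60 mm high), in it a loose white follower with an upright steel stem ending in a black knob. Origin: underside of the tray on the mould's axis; z up; -x is its front. The first weight, shaped like the thin weight, sits on the follower; its slot points to the press's -y, its tab to +y
- press_seat (a point): point on the mould's axis, level with the first weight's top (78 mm up). Stem: 18 mm round with two flats along x, 10 mm across them. Knob: 31 mm across, 104 to 123 mm up. CAUTION: the follower is bedded firmly up to 9 mm off this axis in x and in y; stem, knob and first weight are off with it, by an amount not told, to be felt or seen. The stem is upright and does not give
- thin_weight_centre (a point): thinner loose weight, dark steel, 0.3 to 0.5 kg: flat disc 84 mm across, 12 mm thick, one slot from rim to a round centre hole 21 mm across. Point on the hole's axis, half-way up (6 mm). x points out through the slot's open end, z up. The slot passes the stem only along its flats (x of weight along x of press, within about 0.15 rad); with the stem in the hole the weight can turn, and is then locked on
- thin_weight_mouth (a point): middle of the thin weight's slot mouth, on the rim, half-way up; axes as thin_weight_centre. The slot is 13 mm wide, with edges eased to 15 mm at the rim, and runs straight from here into the centre hole (the hole's far wall is 52.5 mm from here). Meet the stem slowly (20 mm/s or less): steel on steel jars. The knob does not pass through slot or hole
- thin_weight_tab (a point): middle of the thin weight's upright grip tab, 57 mm from the disc's axis on the side away from the slot, 27 mm above the underside. The tab is 10 mm thick (across the slot direction), 20 mm long (along it) and rises from 12 to 42 mm above the underside on a foot 14 mm wide. The held weight sags a little at its mouth
- thick_weight_centre (a point): thicker loose weight, the same shape but 22 mm thick (0.75 kg), tab up to 52 mm high; point on its axis, half-way up (11 mm), x out through its slot. Not to be used
- oil_bottle: square oil bottle with black cap, 42 mm wide, 170 mm high, standing on the worktop; origin at its underside

How it is judged (in metres and radians):
On the way:
1. the thin weight is lifted off the worktop (height (world z) of thin_weight_centre above 0.05 m), for 0.2 s.
At the end, for the whole second after the job is handed in: the thin weight lies flat on the first weight with the stem in its hole: mid-height 84 mm up (within 1.5 mm), within 15 mm of the mould axis, level within 0.04 rad, its slot opposite to the first weight's slot within 0.6 rad (slot to the press +y, tab to -y), at rest (z of thin_weight_centre in the frame of press between 0.0825 and 0.0857 m and horizontal distance between thin_weight_centre and press below 0.015 m and angle between thin_weight_centre's own z axis and vertical below 0.04 rad and y of thin_weight_tab in the frame of press below -0.03 m and angle between the x axis of thin_weight_centre and the y axis of press, either way round below 0.6 rad and linear speed of thin_weight below 0.02 m/s); the robot touches nothing.
It fails at once if the weight is pushed against or dropped on the press harder than 18 N (contact force between thin_weight and press above 18 N).
It fails at once if the robot itself bears on the press harder than 18 N (contact force between the arm and press above 18 N).
It fails at once if the thick weight is disturbed (distance of thick_weight_centre from where it was at the start of the episode above 0.03 m).
It fails at once if the oil bottle is disturbed (distance of oil_bottle from where it was at the start of the episode above 0.03 m).
It also fails if it takes over 70 s, if anything falls off the work surface, if the arm or the gripper's body presses on something with over 40 N, if the wrist force passes 120 N, or if a joint passes its speed limit or range.

## Working session

There is one attempt and no reset: what is moved stays moved. The work goes in short steps, Python scripts to look and compute and a tool call to move; the robot and the scene stay as the last step left them, time stands still between calls to the robot, and variables do not carry over. Pictures are saved under pics/ and viewed, at most 10 in all, crops included, and the job is handed in when it is done.

Besides the shell and the picture viewer there is one more tool, called after ">>>" as name(argument=value, ...), one argument or row to a line, values as JSON. play_rows: Moves the arm, as the interface text tells. Its arguments: {"type":"object","properties":{"deltas":{"type":"array"}},"required":["deltas"]}

```bash
mkdir -p pics; ls; python3 - <<'E'
from cell import *
import cv2,numpy as np
for n in("scene","top"):
    im=get_image(n); cv2.imwrite(f"pics/{n}0.png",im[:,:,::-1]); c=camera_info(n); print(n,c["fx"],c["fy"],c["cx"],c["cy"]);print(np.round(c["T"],3).tolist())
print(read_state())
E
```

```text
pics
scene 438.33595599044753 438.33595599044753 286.78919111432214 210.072459752126
[[-0.651, -0.393, 0.65, 8.194], [-0.759, 0.345, -0.552, 400.37], [-0.008, -0.853, -0.523, 523.613], [0.0, 0.0, 0.0, 1.0]]
top 527.4338156450716 527.4338156450716 276.7586477848853 212.69410473198377
[[0.029, -0.992, 0.123, 443.916], [-0.999, -0.027, 0.023, -93.017], [-0.019, -0.124, -0.992, 1041.511], [0.0, 0.0, 0.0, 1.0]]
{'clock': 0.1, 'qpos': array([-1.23177862,  0.62924514,  0.03847187,  1.51826562, -0.02699062,
        0.99631514, -0.02000947]), 'qd': array([ 0.00187298, -0.00093344, -0.00081459, -0.00295334, -0.00159668,
       -0.00011422,  0.00055229]), 'tau': array([ 3.46007670e-03, -5.64543915e+01,  1.23072356e+00, -1.93975657e+01,
        1.13226110e-02,  5.51710662e-03,  9.20218952e-06]), 'eef_pos': array([255.77056512, 596.95037968, 230.4878232 ]), 'tool_rot': array([-3.13987860e+00,  4.07442950e-05,  2.73674874e+00]), 'force': array([ 0.14435816, -0.02555916,  0.33882206]), 'torque': array([ 0.03481466,  0.0144431 , -0.04548008]), 'gripper_force': 0.0, 'width': 85.36150573993413}
```

View images.

View pics/scene0.png

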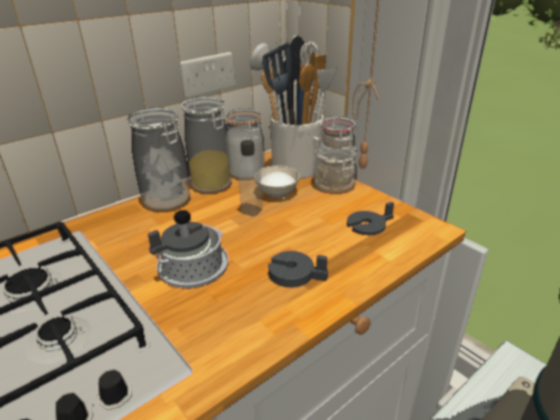

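View pics/top0.png

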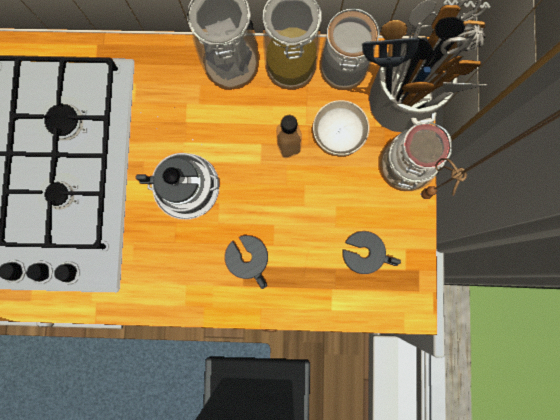

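Scene: press at about (182,252) px in the scene view, thick weight at (291,267) and thin at (367,222). In the top view, press is at (182,186), thick at (246,257), and thin at (364,252) with slot to the left and tab at (394,261).

```bash
cat > h.py <<'E'
from cell import *
import cv2,numpy as np
def K(n):
    c=camera_info(n);return np.array([[c["fx"],0,c["cx"]],[0,c["fy"],c["cy"]],[0,0,1]]),np.array(c["T"])
def px(n,p):
    k,T=K(n);q=k@(T[:3,:3].T@(np.array(p,float)-T[:3,3]));return q[:2]/q[2]
def rect(n,im,z,cx,cy,half,s=4):
    """metric picture on plane z; s px/mm; up=+x, left=+y"""
    c=np.array([[cx+half,cy+half],[cx+half,cy-half],[cx-half,cy-half],[cx-half,cy+half]],float)
    src=np.float32([px(n,[*a,z]) for a in c]);L=2*half*s
    return cv2.warpPerspective(im,cv2.getPerspectiveTransform(src,np.float32([[0,0],[L,0],[L,L],[0,L]])),(L,L),flags=cv2.INTER_CUBIC)
def ray(n,u,z):
    k,T=K(n);d=T[:3,:3]@np.linalg.solve(k,[u[0],u[1],1]);o=T[:3,3];return o+d*(z-o[2])/d[2]
E
python3 - <<'E'
from h import *
im=get_image("top")
a=ray("top",(364,252),12);b=ray("top",(182,190),60);print(a,b)
A=rect("top",im,12,*np.round(a[:2]),85,3)
B=rect("top",im,60,*np.round(b[:2]),100,3)
sc=get_image("scene")
B=cv2.resize(B,(510,510))
cv2.imwrite("pics/r.png",cv2.resize(np.hstack([A,B]),(800,400))[:,:,::-1])
S=cv2.resize(sc[195:295,135:245],None,fx=5,fy=5,interpolation=2);cv2.imwrite("pics/s.png",S[:,:,::-1])
hsv=cv2.cvtColor(A,cv2.COLOR_RGB2HSV)
m=((hsv[...,2]<115)).astype(np.uint8)
m=cv2.morphologyEx(m,cv2.MORPH_CLOSE,np.ones((5,5)))
n,l,st,ce=cv2.connectedComponentsWithStats(m);i=1+st[1:,4].argmax();print(st[i],ce[i])
E
```

```text
[ 499.54307194 -241.1173285    12.        ] [604.38458434 110.09974682  60.        ]
[  130   134   335   247 44996] [272.52133523 262.51875722]
```

View pics/r.png

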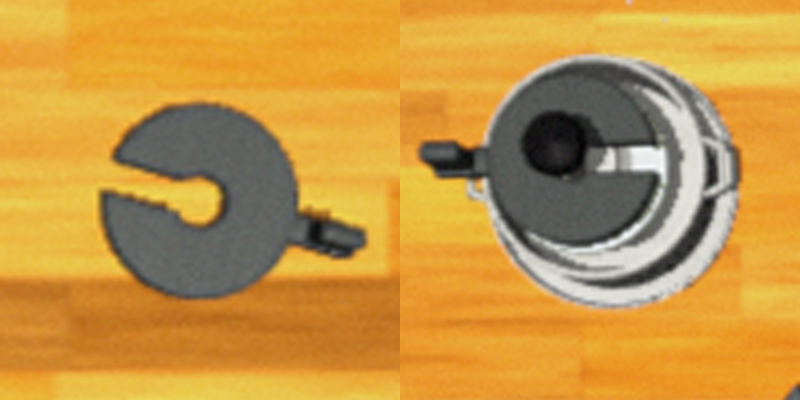

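View pics/s.png

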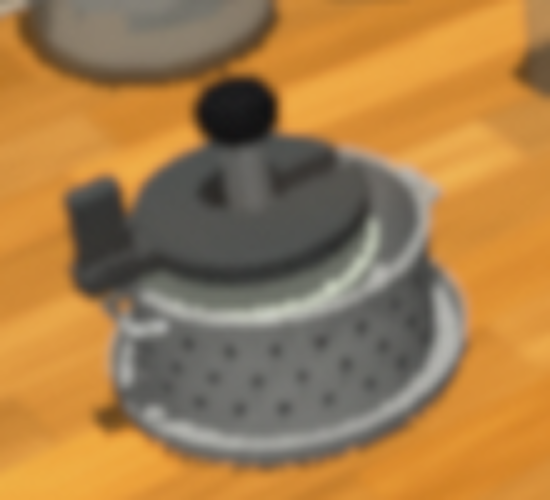

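Thin weight centre ≈ (200,200) in the rectified left panel, slot mouth (108,174), tab (337,238). Press: knob (556,143), first-weight slot points right to (660,158), i.e. world -y. So press front faces the robot.

```bash
cat >> h.py <<'E'
from scipy.optimize import least_squares
def disc(n,im,z,g,half=60,s=4,v=120,R=42,zm=None):
    """circle fit of dark disc near g on plane z -> world centre, radius, mask"""
    A=rect(n,im,z,g[0],g[1],half,s);m=(A.max(2)<v).astype(np.uint8)
    m=cv2.morphologyEx(m,cv2.MORPH_CLOSE,np.ones((5,5),np.uint8))
    c=np.vstack(cv2.findContours(m,cv2.RETR_LIST,cv2.CHAIN_APPROX_NONE)[0])[:,0]
    P=np.c_[g[0]+half-c[:,1]/s,g[1]+half-c[:,0]/s]
    P=P[abs(np.hypot(*(P-g).T)-R)<8]
    f=lambda q:np.hypot(P[:,0]-q[0],P[:,1]-q[1])-q[2]
    r=least_squares(f,[*g,R],loss="soft_l1",f_scale=.5).x
    return r,A,m
E
python3 - <<'E'
from h import *
im=get_image("top");sc=get_image("scene")
for z in (6,12): print("thin",z,disc("top",im,z,(499.5,-241))[0])
for z in (72,78): print("first",z,disc("top",im,z,(607,122),v=105)[0])
# knob in both views
X=[]
for n,I,g,r in(("top",im,(172,177),14),("scene",sc,(182,217),14)):
    m=np.zeros(I.shape[:2],np.uint8);u0,v0=g;m[v0-r:v0+r,u0-r:u0+r]=(I[v0-r:v0+r,u0-r:u0+r].max(2)<45)
    k,l,st,ce=cv2.connectedComponentsWithStats(m);i=1+st[1:,4].argmax();print(n,st[i],ce[i]);X.append((n,ce[i]))
for z in (112,113.5): print(z,[ray(n,c,z) for n,c in X])
# thin: tab & slot directions
r,A,m=disc("top",im,12,(499.5,-241));yy,xx=np.nonzero(m);P=np.c_[499.5+60-yy/4,-241+60-xx/4]-r[:2];
def prof(A_mask,g,r,rad,half=60,s=4):
    t=np.radians(np.arange(0,360,.5));x=r[0]+rad*np.cos(t);y=r[1]+rad*np.sin(t)
    v=A_mask[((g[0]+half-x)*s).astype(int),((g[1]+half-y)*s).astype(int)];o=t[v==0]
    return np.degrees(np.angle(np.exp(1j*o).mean())),len(o)/2
for rad in(18,22,26,30,34,38):print(rad,prof(m,(499.5,-241),r,rad))
r,A,m=disc("top",im,78,(607,122),v=105)
for rad in(26,30,34,38):print("first",rad,prof(m,(607,122),r,rad))
E
```

```text
thin 6 [ 499.57915938 -241.43431399   41.59050988]
thin 12 [ 499.24658903 -240.59023431   41.3571658 ]
first 72 [613.25890883 118.96766254  43.16523673]
first 78 [613.67554505 119.13063962  43.59004283]
top [163 167  22  17 245] [172.03265306 175.22040816]
scene [175 212  14  12 137] [181.88321168 217.27737226]
112 [array([622.33070345, 118.72572728, 112.        ]), array([623.43190479, 119.97606565, 112.        ])]
113.5 [array([622.04278696, 118.38402781, 113.5       ]), array([621.18985285, 120.99787807, 113.5       ])]
18 (np.float64(73.0), 41.5)
22 (np.float64(73.50000000000001), 34.5)
26 (np.float64(74.25), 29.0)
30 (np.float64(73.75), 25.0)
34 (np.float64(74.0), 23.5)
38 (np.float64(73.75), 20.0)
first 26 (np.float64(-73.75), 27.0)
first 30 (np.float64(-76.0), 25.5)
first 34 (np.float64(-77.50000000000001), 23.5)
first 38 (np.float64(-158.11438226792043), 109.0)
```

```bash
python3 - <<'E'
from h import *
im=get_image("top");g=(622,120)
for v in (85,95,105,115):
    r,A,m=disc("top",im,78,g,v=v);print(v,r)
r=[622.5,120,0]
t=np.radians(np.arange(-130,-50,.5))
for rad in(24,27,30,33,36,39):
    x=r[0]+rad*np.cos(t);y=r[1]+rad*np.sin(t)
    V=A[((g[0]+60-x)*4).astype(int),((g[1]+60-y)*4).astype(int)].max(1)
    o=t[V>115];print(rad,np.degrees(o.min()),np.degrees(o.max()),"mid x",r[0]+rad*(np.cos(o.min())+np.cos(o.max()))/2)
cv2.imwrite("pics/f.png",A[:,:,::-1])
# mould rim / tray circle via hough-like: bright contour fit at z=60 R=55.5
E
```

```text
85 [620.7710461 119.7654612  40.6567065]
95 [621.75526755 119.96113456  43.13078155]
105 [622.25822308 118.54628782  44.0410991 ]
115 [622.43595556 118.19199593  44.59420119]
24 -105.00000000000001 -80.0 mid x 621.4779495907729
27 -105.5 -80.5 mid x 621.1204246020627
30 -104.0 -80.5 mid x 621.3468856539151
33 -104.0 -81.0 mid x 621.0894573957693
36 -102.5 -82.0 mid x 621.1092027663954
39 -101.0 -82.5 mid x 621.3244853384484
```

View pics/f.png

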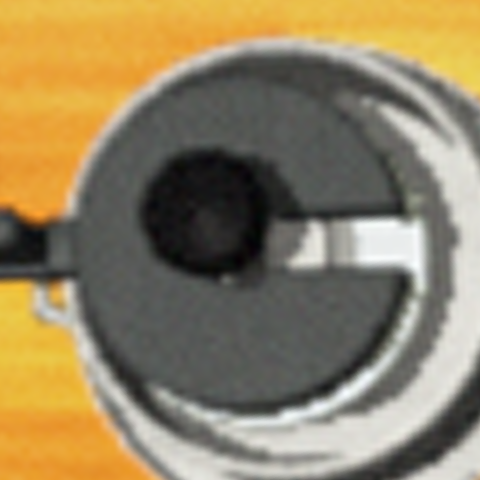

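The first weight's disc centre is at about (243,240) in the crop, giving a stem at world (621.7,119.3). Its slot is horizontal, so press yaw ≈ 0.

```bash
cat >> h.py <<'E'
def d(c,*ts):
    """deltas from commanded (x,y,z,yaw deg) to targets, tool down"""
    w=np.radians(c[3]);R=np.array([[np.cos(w),np.sin(w),0],[np.sin(w),-np.cos(w),0],[0,0,-1]])
    for t in ts: print(np.round(R.T@(np.array(t[:3])-c[:3]),1),"az",round(-np.radians(t[3]-c[3]),3))
E
python3 - <<'E'
from h import *
d((255.97,597.49,231.3,156.8),(430,330,231.3,120),(470,50,231.3,90),(483.4,-295.7,120,73.8))
d((483.4,-295.7,120,73.8),(483.4,-295.7,14,73.8))
E
```

```text
[-265.3 -177.3    0. ] az 0.642
[-412.4 -418.9    0. ] az 1.166
[-560.9 -731.4  111.3] az 1.449
[  0.   0. 106.] az -0.0
```

>>> play_rows(
  deltas=[-45, -30, 0, 0, 0, 0.11, 1, -90, -60, 0, 0, 0, 0.22, 1, -135, -90, 0, 0, 0, 0.33, 1, -180, -120, 0, 0, 0, 0.44, 1, -225, -150, 0, 0, 0, 0.55, 1, -265, -177, 0, 0, 0, 0.64, 1, -295, -225, 0, 0, 0, 0.74, 1, -325, -275, 0, 0, 0, 0.84, 1, -355, -325, 0, 0, 0, 0.95, 1, -385, -375, 0, 0, 0, 1.06, 1],
)

```text
clock: 1.6
eef_pos: [462.4, 99.5, 231.6]
tool_rot: [3.141, -0.0, 1.673]
force: [0.8, -0.5, 0.1]
width: 85.0
gripper_force: 0.0
```

```bash
cat >> h.py <<'E'
def c2(c,dl,az):
    w=np.radians(c[3]);R=np.array([[np.cos(w),np.sin(w),0],[np.sin(w),-np.cos(w),0],[0,0,-1]])
    return (*(np.array(c[:3])+R@np.array(dl,float)),c[3]-np.degrees(az))
E
python3 - <<'E'
from h import *
c=c2((255.97,597.49,231.3,156.8),(-385,-375,0),1.06);print(c)
d(c,(483.4,-295.7,130,73.8))
E
```

```text
(np.float64(462.1088895166587), np.float64(101.14661258677097), np.float64(231.3), np.float64(96.06647371613275))
[-396.9  -20.8  101.3] az 0.389
```

>>> play_rows(
  deltas=[-50, -3, 0, 0, 0, 0.05, 1, -105, -5, 0, 0, 0, 0.1, 1, -160, -8, 0, 0, 0, 0.16, 1, -215, -11, 15, 0, 0, 0.22, 1, -270, -14, 40, 0, 0, 0.28, 1, -325, -17, 60, 0, 0, 0.34, 1, -375, -19, 85, 0, 0, 0.389, 1, -396.9, -20.8, 101.3, 0, 0, 0.389, 1, -396.9, -20.8, 101.3, 0, 0, 0.389, 1, -396.9, -20.8, 101.3, 0, 0, 0.389, 1],
)

```text
clock: 2.85
eef_pos: [483.8, -294.5, 130.3]
tool_rot: [-3.142, -0.001, 1.289]
force: [0.0, 0.3, 0.4]
width: 85.8
gripper_force: 0.0
```

>>> play_rows(
  deltas=[0, 0, 40, 0, 0, 0, 1, 0, 0, 75, 0, 0, 0, 1, 0, 0, 100, 0, 0, 0, 1, 0, 0, 115, 0, 0, 0, 1, 0, 0, 115, 0, 0, 0, 1],
)

```text
clock: 3.48
eef_pos: [483.7, -294.6, 14.9]
tool_rot: [-3.141, -0.001, 1.289]
force: [-0.4, -0.5, 0.5]
width: 85.6
gripper_force: 0.0
```

>>> play_rows(
  deltas=[0, 0, 0, 0, 0, 0, 0.6, 0, 0, 0, 0, 0, 0, 0.3, 0, 0, 0, 0, 0, 0, 0, 0, 0, 0, 0, 0, 0, 0, 0, 0, 0, 0, 0, 0, 0, 0, 0, 0, 0, 0, 0, 0, 0, 0, 0, 0, 0, 0, 0, 0, 0, 0, 0, 0, 0, 0],
)

```text
clock: 4.47
eef_pos: [484.0, -296.1, 15.4]
tool_rot: [3.14, 0.0, 1.288]
force: [0.7, -0.1, 6.2]
width: 8.8
gripper_force: 60.4
```

>>> play_rows(
  deltas=[0, 0, -5, 0, 0, 0, 0, 0, 0, -12, 0, 0, 0, 0, 0, 0, -30, 0, 0, 0, 0, 0, 0, -60, 0, 0, 0, 0, 0, 0, -100, 0, 0, 0, 0, 0, 0, -135, 0, 0, 0, 0, 0, 0, -145, 0, 0, 0, 0, 0, 0, -145, 0, 0, 0, 0, 0, 0, -145, 0, 0, 0, 0],
)

```text
clock: 5.6
eef_pos: [482.6, -294.9, 158.6]
tool_rot: [-3.139, -0.001, 1.288]
force: [-0.0, -0.2, -4.1]
width: 8.7
gripper_force: 59.0
```

```bash
python3 - <<'E'
from h import *
c=(483.4,-295.7,160,73.8)
d(c,(450,119.3,160,0))
im=get_image("scene");print(read_state())
k=px("scene",[500,-245,150]);print(k)
x,y=np.int32(k);cv2.imwrite("pics/l.png",cv2.resize(im[max(0,y-80):y+80,max(0,x-110):x+110],None,fx=3,fy=3)[:,:,::-1])
E
```

```text
[ 389.2 -147.9    0. ] az 1.288
{'clock': 5.65, 'qpos': array([ 0.23578428,  0.63641905,  0.41228929,  1.83577087, -0.35813174,
        0.74637736,  0.55994991]), 'qd': array([ 0.00097382,  0.00221795,  0.00135169, -0.00502975,  0.00014036,
        0.00166487, -0.00076767]), 'tau': array([-3.76254204e-02, -5.27558935e+01,  6.33208618e+00, -1.57550293e+01,
       -1.03097262e-01,  1.06190771e-01,  8.49218304e-04]), 'eef_pos': array([ 482.54253144, -294.99240108,  158.50818906]), 'tool_rot': array([-3.13861179e+00, -7.35483415e-04,  1.28783550e+00]), 'force': array([-0.42061277,  0.320909  , -4.51163525]), 'torque': array([-0.2228195 ,  0.0920388 ,  0.00341741]), 'gripper_force': 59.020761251449585, 'width': 8.960350147654646}
[373.83562449 161.17905401]
```

View pics/l.png

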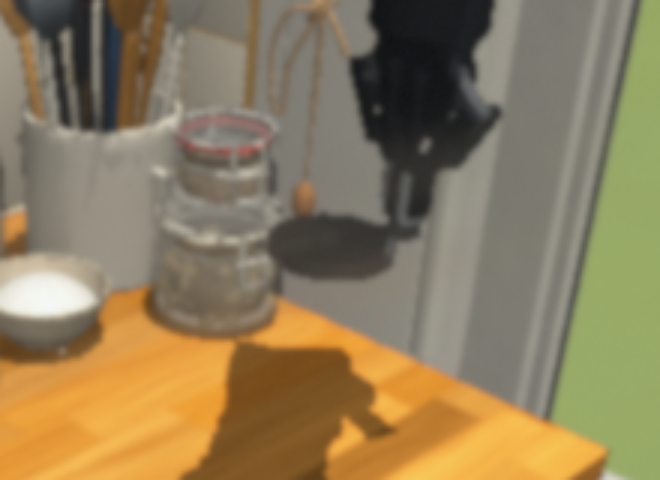

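The weight is held near level in the gripper at crop pixel (335,245), with its mouth sagging slightly. Moving on to the front of the press.

>>> play_rows(
  deltas=[20, -8, 0, 0, 0, 0.08, 0, 60, -23, 0, 0, 0, 0.2, 0, 108, -41, 0, 0, 0, 0.36, 0, 156, -59, 0, 0, 0, 0.52, 0, 204, -78, 0, 0, 0, 0.68, 0, 252, -96, 0, 0, 0, 0.84, 0, 300, -114, 0, 0, 0, 1.0, 0, 345, -131, 0, 0, 0, 1.15, 0, 375, -142, 0, 0, 0, 1.25, 0, 389, -148, 0, 0, 0, 1.288, 0],
)

```text
clock: 6.9
eef_pos: [448.6, 121.7, 158.7]
tool_rot: [3.141, 0.003, 0.002]
force: [0.2, -1.0, -4.8]
width: 8.8
gripper_force: 59.0
```

>>> play_rows(
  deltas=[0, 0, 0, 0, 0, 0, 0, 0, 0, 0, 0, 0, 0, 0, 0, 0, 0, 0, 0, 0, 0],
)

```text
clock: 7.28
eef_pos: [450.0, 118.0, 160.0]
tool_rot: [3.141, 0.0, -0.002]
force: [0.1, -0.5, -4.4]
width: 9.0
gripper_force: 59.0
```

```bash
python3 - <<'E'
from h import *
s=read_state();print(s["eef_pos"],s["tool_rot"],s["qpos"],s["force"])
im=get_image("top");sc=get_image("scene")
a=rect("top",im,158,507,119,70,4)
print(px("scene",[507,119,150]))
x,y=np.int32(px("scene",[530,119,130]));b=cv2.resize(sc[max(0,y-75):y+75,max(0,x-60):x+60],(448,560))
cv2.imwrite("pics/p.png",cv2.resize(np.hstack([a,b]),(800,445))[:,:,::-1])
E
```

```text
[450.04864792 117.95300645 159.99117316] [ 3.14132318e+00  1.21781663e-04 -1.96741327e-03] [-0.88013231  0.63482748  0.86274891  2.10645455 -0.73737502  0.73379693
 -1.10466245] [ 0.13717451 -0.51265129 -4.39054306]
[216.61694638 226.72655215]
```

View pics/p.png

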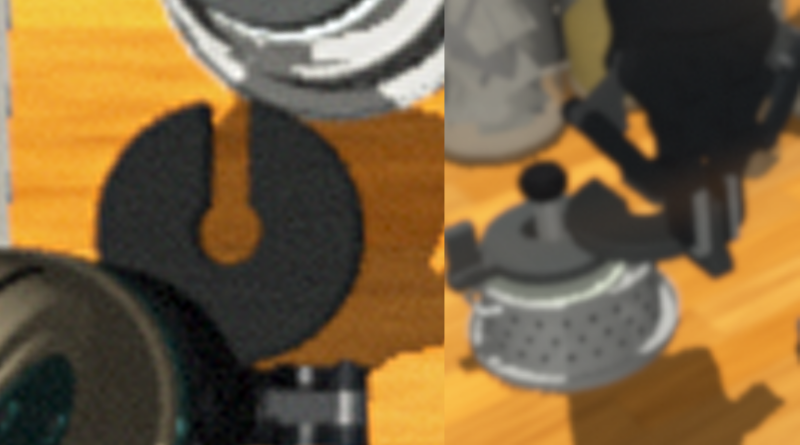

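Left panel: hole centre at (230,233), slot straight up (yaw ≈ 0), so the weight centre is at about (504,117.5). Right panel shows the weight held in front of the press, clear of the knob.

>>> play_rows(
  deltas=[0, 0, 15, 0, 0, 0, 0, 0, 0, 35, 0, 0, 0, 0, 0, 0, 50, 0, 0, 0, 0, 0, 0, 58, 0, 0, 0, 0, 0, 0, 59, 0, 0, 0, 0, 10, 0, 59, 0, 0, 0, 0, 25, 0, 59, 0, 0, 0, 0, 38, 0, 59, 0, 0, 0, 0, 45, 0, 59, 0, 0, 0, 0, 45, 0, 59, 0, 0, 0, 0],
)

```text
clock: 8.62
eef_pos: [495.5, 119.0, 101.0]
tool_rot: [3.141, -0.0, -0.0]
force: [-0.4, 0.6, -4.6]
width: 8.9
gripper_force: 59.0
```

```bash
python3 - <<'E'
from h import *
s=read_state();print(s["eef_pos"],s["tool_rot"],s["force"],s["torque"])
im=get_image("top");sc=get_image("scene")
a=rect("top",im,94,585,119,70,4)
x,y=np.int32(px("scene",[580,119,90]));b=cv2.resize(sc[y-38:y+38,x-40:x+40],(590,560),interpolation=2)
cv2.imwrite("pics/q.png",cv2.resize(np.hstack([a,b]),(800,390))[:,:,::-1])
# slot mid y per row, on plane 94 
for xx in range(540,600,6):
    r=a[int((585+70-xx)*4)].max(1).astype(int)
    print(xx,[round(119+70-i/4,1) for i in range(1,560) if (r[i]>90)!=(r[i-1]>90)])
E
```

```text
[495.48681065 119.04285954 101.02917345] [ 3.14142154e+00 -4.01318755e-04 -1.51996051e-04] [-0.4298286   0.56252058 -4.55954915] [0.05730858 0.19535962 0.05387171]
540 [174.8, 77.2]
546 [186.2, 167.8, 128.0, 110.8, 76.2]
552 [185.0, 177.8, 168.5, 127.8, 120.5, 117.2, 110.2, 75.0]
558 [182.0, 170.2, 159.8, 123.8, 113.8, 76.0]
564 [158.0, 123.5, 113.8, 68.0]
570 [155.5, 123.8, 114.0, 81.8, 75.8, 60.5]
576 [151.5, 124.2, 114.5, 85.2, 66.8, 56.2]
582 [146.2, 91.8, 61.2, 53.2]
588 [148.2, 95.0, 92.0, 86.2, 57.5, 50.2]
594 [151.5, 147.8, 144.5, 105.0, 86.0, 81.0, 55.0]
```

View pics/q.png

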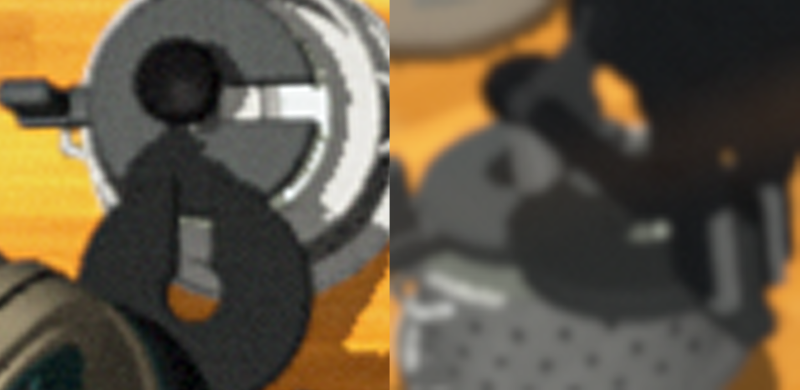

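The slot in the left panel (px ~195 column) lines up in y with the knob (178,81) after height correction: slot ≈ 120 mm, stem ≈ 119–120.5 mm. Advancing gently.

>>> play_rows(
  deltas=[3, 0, 0, 0, 0, 0, 0, 6, 0, 0, 0, 0, 0, 0, 9, 0, 0, 0, 0, 0, 0, 12, 0, 0, 0, 0, 0, 0, 14, 0, 0, 0, 0, 0, 0, 16, 0, 0, 0, 0, 0, 0, 18, 0, 0, 0, 0, 0, 0, 18, 0, 0, 0, 0, 0, 0],
)

```text
clock: 9.72
eef_pos: [513.1, 119.1, 101.0]
tool_rot: [3.142, -0.0, -0.0]
force: [-0.0, 0.7, -3.8]
width: 8.9
gripper_force: 59.0
```

>>> play_rows(
  deltas=[1.5, 0, 0, 0, 0, 0, 0, 3, 0, 0, 0, 0, 0, 0, 4.5, 0, 0, 0, 0, 0, 0, 6, 0, 0, 0, 0, 0, 0],
)

```text
clock: 10.22
eef_pos: [519.1, 119.2, 101.0]
tool_rot: [3.142, 0.0, -0.0]
force: [-0.5, -0.1, -3.0]
width: 9.1
gripper_force: 59.0
```

>>> play_rows(
  deltas=[1.5, 0, 0, 0, 0, 0, 0, 3, 0, 0, 0, 0, 0, 0, 3, 0, 0, 0, 0, 0, 0],
)

```text
clock: 10.6
eef_pos: [522.1, 119.1, 101.0]
tool_rot: [3.142, -0.0, -0.0]
force: [-0.9, -0.6, -3.9]
width: 8.8
gripper_force: 59.0
```

>>> play_rows(
  deltas=[1.5, 0, 0, 0, 0, 0, 0, 3, 0, 0, 0, 0, 0, 0, 3, 0, 0, 0, 0, 0, 0],
)

```text
clock: 10.98
eef_pos: [525.1, 119.1, 101.0]
tool_rot: [3.142, -0.0, -0.0]
force: [0.3, 0.1, -4.7]
width: 9.0
gripper_force: 59.0
```

>>> play_rows(
  deltas=[2, 0, 0, 0, 0, 0, 0, 4, 0, 0, 0, 0, 0, 0, 6, 0, 0, 0, 0, 0, 0, 8, 0, 0, 0, 0, 0, 0, 8, 0, 0, 0, 0, 0, 0],
)

```text
clock: 11.6
eef_pos: [533.2, 119.1, 101.0]
tool_rot: [3.142, -0.0, -0.0]
force: [0.4, -0.0, -4.7]
width: 8.8
gripper_force: 59.0
```

>>> play_rows(
  deltas=[2, 0, 0, 0, 0, 0, 0, 4, 0, 0, 0, 0, 0, 0, 6, 0, 0, 0, 0, 0, 0, 8, 0, 0, 0, 0, 0, 0, 8, 0, 0, 0, 0, 0, 0],
)

```text
clock: 12.22
eef_pos: [541.2, 119.1, 101.0]
tool_rot: [3.142, -0.0, -0.0]
force: [0.3, -0.3, -4.8]
width: 8.9
gripper_force: 59.0
```

>>> play_rows(
  deltas=[2, 0, 0, 0, 0, 0, 0, 4, 0, 0, 0, 0, 0, 0, 6, 0, 0, 0, 0, 0, 0, 8, 0, 0, 0, 0, 0, 0, 10, 0, 0, 0, 0, 0, 0, 10, 0, 0, 0, 0, 0, 0],
)

```text
clock: 12.98
eef_pos: [551.2, 119.1, 101.0]
tool_rot: [3.142, -0.0, -0.0]
force: [-0.3, -0.4, -5.0]
width: 8.8
gripper_force: 59.0
```

>>> play_rows(
  deltas=[2, 0, 0, 0, 0, 0, 0, 4, 0, 0, 0, 0, 0, 0, 6, 0, 0, 0, 0, 0, 0, 8, 0, 0, 0, 0, 0, 0, 10, 0, 0, 0, 0, 0, 0, 10, 0, 0, 0, 0, 0, 0],
)

```text
clock: 13.72
eef_pos: [561.2, 119.1, 101.0]
tool_rot: [3.142, -0.0, -0.0]
force: [-0.3, -0.6, -3.6]
width: 8.6
gripper_force: 59.0
```

```bash
python3 - <<'E'
from h import *
s=read_state();print(s["eef_pos"],s["force"],s["torque"])
im=get_image("top")
a=rect("top",im,94,615,119,70,4)
cv2.imwrite("pics/t.png",a[:,:,::-1])
E
```

```text
[561.18578769 119.07892372 100.98976971] [-0.28397694 -0.60372776 -3.55927627] [-0.01231017  0.19879274  0.02730649]
```

View pics/t.png

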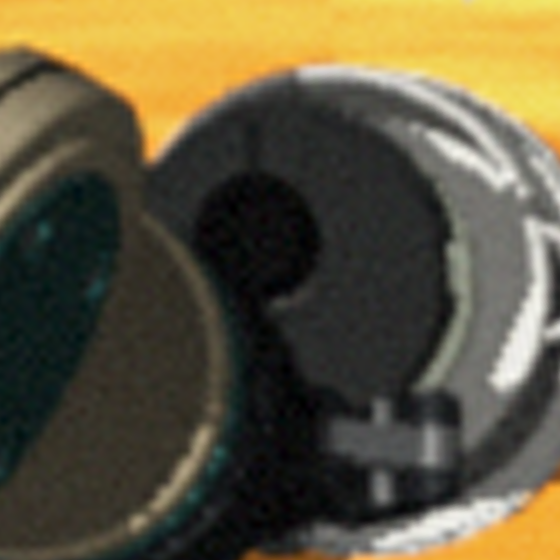

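The slot shows above the knob (253,150), running behind it, with the hole's near wall at (285,300); the stem is inside the slot. Now feel for the end.

>>> play_rows(
  deltas=[1, 0, 0, 0, 0, 0, 0, 2, 0, 0, 0, 0, 0, 0, 3, 0, 0, 0, 0, 0, 0, 4, 0, 0, 0, 0, 0, 0, 4, 0, 0, 0, 0, 0, 0],
)

```text
clock: 14.4
eef_pos: [565.1, 119.1, 101.0]
tool_rot: [-3.142, -0.0, -0.0]
force: [-0.5, 0.0, -5.4]
width: 8.7
gripper_force: 59.0
```

>>> play_rows(
  deltas=[0.7, 0, 0, 0, 0, 0, 0, 1.4, 0, 0, 0, 0, 0, 0, 1.4, 0, 0, 0, 0, 0, 0],
)

```text
clock: 14.78
eef_pos: [566.5, 119.1, 101.0]
tool_rot: [-3.142, -0.0, -0.0]
force: [-0.2, 0.0, -4.4]
width: 8.8
gripper_force: 59.0
```

>>> play_rows(
  deltas=[0.7, 0, 0, 0, 0, 0, 0, 1.4, 0, 0, 0, 0, 0, 0, 1.4, 0, 0, 0, 0, 0, 0],
)

```text
clock: 15.15
eef_pos: [567.9, 119.1, 101.0]
tool_rot: [-3.142, -0.0, -0.0]
force: [-0.5, -0.1, -5.3]
width: 9.0
gripper_force: 59.0
```

>>> play_rows(
  deltas=[0.5, 0, 0, 0, 0, 0, 0, 1, 0, 0, 0, 0, 0, 0, 1, 0, 0, 0, 0, 0, 0],
)

```text
clock: 15.52
eef_pos: [568.7, 119.2, 101.0]
tool_rot: [-3.141, 0.0, -0.0]
force: [-0.2, -0.2, -3.1]
width: 8.9
gripper_force: 59.0
```

>>> play_rows(
  deltas=[0.5, 0, 0, 0, 0, 0, 0, 1, 0, 0, 0, 0, 0, 0, 1, 0, 0, 0, 0, 0, 0],
)

```text
clock: 15.9
eef_pos: [568.9, 119.2, 100.9]
tool_rot: [-3.141, 0.002, -0.0]
force: [-3.6, -0.0, -2.1]
width: 9.0
gripper_force: 59.3
```

>>> play_rows(
  deltas=[-1.5, 0, 0, 0, 0, 0, 0, -2.6, 0, 0, 0, 0, 0, 0, -2.6, -1.5, 0, 0, 0, 0, 0, -2.6, -2.5, 0, 0, 0, 0, 0, -2.6, -2.5, 0, 0, 0, 0, 0],
)

```text
clock: 16.52
eef_pos: [567.3, 121.8, 101.0]
tool_rot: [-3.142, -0.0, 0.0]
force: [-0.5, 0.4, -3.8]
width: 8.9
gripper_force: 59.1
```

>>> play_rows(
  deltas=[0, -1, 0, 0, 0, 0, 0, 0, -1, 0, 0, 0, 0, 0],
)

```text
clock: 16.77
eef_pos: [567.1, 122.6, 101.0]
tool_rot: [3.141, 0.0, -0.0]
force: [0.4, 0.7, -3.9]
width: 9.0
gripper_force: 59.1
```

>>> play_rows(
  deltas=[0, -0.5, 0, 0, 0, 0, 0, 0, -1, 0, 0, 0, 0, 0, 0, -1, 0, 0, 0, 0, 0],
)

```text
clock: 17.15
eef_pos: [567.0, 123.1, 101.0]
tool_rot: [3.141, 0.0, -0.001]
force: [-0.1, -1.4, -4.1]
width: 8.7
gripper_force: 59.1
```

>>> play_rows(
  deltas=[0, 2, 0, 0, 0, 0, 0, 0, 4, 0, 0, 0, 0, 0, 0, 5.5, 0, 0, 0, 0, 0, 0, 6.5, 0, 0, 0, 0, 0, 0, 6.5, 0, 0, 0, 0, 0],
)

```text
clock: 17.77
eef_pos: [567.2, 117.3, 101.0]
tool_rot: [-3.141, 0.0, -0.0]
force: [-0.5, -0.4, -4.7]
width: 8.6
gripper_force: 59.1
```

>>> play_rows(
  deltas=[0, 0.7, 0, 0, 0, 0, 0, 0, 1, 0, 0, 0, 0, 0, 0, 1, 0, 0, 0, 0, 0],
)

```text
clock: 18.15
eef_pos: [567.1, 116.9, 101.0]
tool_rot: [-3.141, 0.0, 0.001]
force: [-0.7, 2.8, -4.0]
width: 8.5
gripper_force: 59.1
```

>>> play_rows(
  deltas=[0, 0.7, 0, 0, 0, 0, 0, 0, 1, 0, 0, 0, 0, 0, 0, 1, 0, 0, 0, 0, 0],
)

```text
clock: 18.52
eef_pos: [567.1, 116.4, 100.9]
tool_rot: [-3.14, 0.0, 0.001]
force: [-0.1, 4.5, -3.6]
width: 8.9
gripper_force: 59.0
```

>>> play_rows(
  deltas=[0, -2.5, 0, 0, 0, 0, 0, 0, -4.9, 0, 0, 0, 0, 0, 0, -4.9, 0, 0, 0, 0, 0],
)

```text
clock: 18.9
eef_pos: [567.3, 119.1, 101.0]
tool_rot: [3.14, -0.0, -0.001]
force: [0.8, 0.3, -4.5]
width: 9.0
gripper_force: 59.0
```

>>> play_rows(
  deltas=[0.1, 2.4, 0, 0, 0, -0.0436, 0, 0.2, 4.8, 0, 0, 0, -0.0873, 0, 0.5, 7.2, 0, 0, 0, -0.131, 0, 0.8, 9.6, 0, 0, 0, -0.1745, 0, 1.3, 12, 0, 0, 0, -0.218, 0, 1.9, 14.4, 0, 0, 0, -0.262, 0, 1.9, 14.4, 0, 0, 0, -0.262, 0],
)

```text
clock: 19.77
eef_pos: [569.3, 104.5, 101.1]
tool_rot: [3.141, -0.0, 0.26]
force: [-0.5, 0.7, -4.4]
width: 9.1
gripper_force: 59.0
```

```bash
cat > arc.py <<'E'
from h import *
def arc(c,P,r,ths):
    d(c,*[(P[0]-r*np.cos(np.radians(t)),P[1]-r*np.sin(np.radians(t)),c[2],t) for t in ths])
E
python3 -c "
from arc import *
print(read_state()['eef_pos'],read_state()['tool_rot'])
arc((569.3,104.5,101,15),(622.75,120.1),55.5,(15,20,25,30,35,40,45))"
```

```text
[569.27451406 104.46578333 101.14244583] [ 3.14054534e+00 -2.07301611e-04  2.59960265e-01]
[ 0.2 -1.2  0. ] az -0.0
[0.4 3.6 0. ] az -0.087
[1.  8.4 0. ] az -0.175
[ 2.1 13.1  0. ] az -0.262
[ 3.5 17.7  0. ] az -0.349
[ 5.4 22.2  0. ] az -0.436
[ 7.6 26.5  0. ] az -0.524
```

>>> play_rows(
  deltas=[0.3, 1.2, 0, 0, 0, -0.044, 0, 0.4, 3.6, 0, 0, 0, -0.087, 0, 0.7, 6, 0, 0, 0, -0.131, 0, 1, 8.4, 0, 0, 0, -0.175, 0, 1.5, 10.8, 0, 0, 0, -0.218, 0, 2.1, 13.1, 0, 0, 0, -0.262, 0, 2.1, 13.1, 0, 0, 0, -0.262, 0],
)

```text
clock: 20.65
eef_pos: [574.7, 93.2, 101.1]
tool_rot: [3.142, -0.0, 0.524]
force: [-0.7, 0.1, -4.0]
width: 9.0
gripper_force: 59.0
```

```bash
python3 -c "
from arc import *
arc((574.7,92.9,101,30),(622.75,120.1),55.5,(35,40,45,50,55,60))"
```

```text
[-0.1  5.3  0. ] az -0.087
[ 0.6 10.1  0. ] az -0.175
[ 1.6 14.8  0. ] az -0.262
[ 3.1 19.5  0. ] az -0.349
[ 4.9 23.9  0. ] az -0.436
[ 7.1 28.2  0. ] az -0.524
```

>>> play_rows(
  deltas=[0, 2.6, 0, 0, 0, -0.044, 0, 0, 5.2, 0, 0, 0, -0.087, 0, 0.3, 7.6, 0, 0, 0, -0.131, 0, 0.6, 10.1, 0, 0, 0, -0.175, 0, 1.1, 12.5, 0, 0, 0, -0.218, 0, 1.6, 14.8, 0, 0, 0, -0.262, 0, 1.6, 14.8, 0, 0, 0, -0.262, 0],
)

```text
clock: 21.52
eef_pos: [583.5, 81.2, 101.1]
tool_rot: [3.141, -0.0, 0.786]
force: [0.4, -1.3, -3.7]
width: 9.1
gripper_force: 59.0
```

```bash
python3 -c "
from arc import *
s=read_state();print(s['eef_pos'],s['force'],s['torque'])
arc((*s['eef_pos'],45),(622.75,120.1),55.5,(45,50,55,60,65,70,75))"
```

```text
[583.50609161  81.19674524 101.07070027] [ 0.38858247 -1.27935475 -3.72433224] [-0.17592774  0.13026905  0.05411925]
[-0.2  0.2  0. ] az -0.0
[-0.   5.1  0. ] az -0.087
[0.6 9.9 0. ] az -0.175
[ 1.6 14.6  0. ] az -0.262
[ 3.1 19.2  0. ] az -0.349
[ 5.  23.7  0. ] az -0.436
[ 7.2 28.   0. ] az -0.524
```

```bash
python3 -c "
from arc import *
arc((583.5,81.2,101,45),(623.75,120.1),56.5,(45,50,55,60,65,70,75))"
```

```text
[-0.5  1.   0. ] az -0.0
[-0.3  5.9  0. ] az -0.087
[ 0.3 10.8  0. ] az -0.175
[ 1.4 15.6  0. ] az -0.262
[ 2.9 20.3  0. ] az -0.349
[ 4.8 24.8  0. ] az -0.436
[ 7.  29.2  0. ] az -0.524
```

>>> play_rows(
  deltas=[-0.5, 3.4, 0, 0, 0, -0.044, 0, -0.3, 5.9, 0, 0, 0, -0.087, 0, 0, 8.4, 0, 0, 0, -0.131, 0, 0.3, 10.8, 0, 0, 0, -0.175, 0, 0.8, 13.2, 0, 0, 0, -0.218, 0, 1.4, 15.6, 0, 0, 0, -0.262, 0, 1.4, 15.6, 0, 0, 0, -0.262, 0],
)

```text
clock: 22.4
eef_pos: [595.5, 71.2, 101.1]
tool_rot: [3.141, -0.0, 1.048]
force: [0.4, -0.8, -4.2]
width: 8.7
gripper_force: 59.0
```

```bash
python3 -c "
from arc import *
s=read_state();print(s['eef_pos'],s['force'],s['torque'],s['qpos'])
arc((*s['eef_pos'],60),(623.75,120.1),56.5,(60,65,70,75,80,85,90))"
```

```text
[595.52615367  71.23098762 101.05096758] [ 0.37555548 -0.83657214 -4.21948957] [-0.18226187  0.08567616  0.03845866] [-0.45752519  0.77607053  0.48170621  1.78387515 -0.52064575  0.71089087
 -0.21335144]
[-0.1  0.   0. ] az -0.0
[0.1 4.9 0. ] az -0.087
[0.8 9.8 0. ] az -0.175
[ 1.9 14.6  0. ] az -0.262
[ 3.3 19.3  0. ] az -0.349
[ 5.2 23.9  0. ] az -0.436
[ 7.5 28.3  0. ] az -0.524
```

>>> play_rows(
  deltas=[0, 2.4, 0, 0, 0, -0.044, 0, 0.1, 4.9, 0, 0, 0, -0.087, 0, 0.4, 7.3, 0, 0, 0, -0.131, 0, 0.8, 9.8, 0, 0, 0, -0.175, 0, 1.3, 12.2, 0, 0, 0, -0.218, 0, 1.9, 14.6, 0, 0, 0, -0.262, 0, 1.9, 14.6, 0, 0, 0, -0.262, 0],
)

```text
clock: 23.28
eef_pos: [609.1, 65.6, 101.0]
tool_rot: [3.141, -0.0, 1.31]
force: [1.0, -0.1, -4.3]
width: 8.9
gripper_force: 59.0
```

```bash
python3 -c "
from arc import *
s=read_state();print(s['eef_pos'],s['force'],s['torque'])
arc((*s['eef_pos'],75),(623.75,120.1),56.5,(75,80,85,90))"
```

```text
[609.14732565  65.61421134 101.02549111] [ 1.0153811  -0.09380628 -4.34366149] [-0.25710712  0.06203606  0.00534074]
[-0.1  0.   0. ] az -0.0
[0.1 4.9 0. ] az -0.087
[0.8 9.8 0. ] az -0.175
[ 1.8 14.6  0. ] az -0.262
```

>>> play_rows(
  deltas=[0, 2.4, 0, 0, 0, -0.044, 0, 0.1, 4.9, 0, 0, 0, -0.087, 0, 0.4, 7.3, 0, 0, 0, -0.131, 0, 0.8, 9.8, 0, 0, 0, -0.175, 0, 1.3, 12.2, 0, 0, 0, -0.218, 0, 1.8, 14.6, 0, 0, 0, -0.262, 0, 1.8, 14.6, 0, 0, 0, -0.262, 0],
)

```text
clock: 24.15
eef_pos: [623.7, 63.7, 101.0]
tool_rot: [3.141, -0.0, 1.572]
force: [-0.3, 1.1, -3.9]
width: 8.5
gripper_force: 59.0
```

>>> play_rows(
  deltas=[0, 0, 1, 0, 0, 0, 0, 0, 0, 2, 0, 0, 0, 0, 0, 0, 3, 0, 0, 0, 0, 0, 0, 3, 0, 0, 0, 0],
)

```text
clock: 24.65
eef_pos: [623.3, 63.8, 97.8]
tool_rot: [-3.141, 0.0, 1.572]
force: [-0.7, -0.2, -4.1]
width: 8.7
gripper_force: 59.0
```

>>> play_rows(
  deltas=[0, 0, 0.8, 0, 0, 0, 0, 0, 0, 1.6, 0, 0, 0, 0, 0, 0, 1.6, 0, 0, 0, 0],
)

```text
clock: 25.02
eef_pos: [623.4, 63.8, 96.3]
tool_rot: [-3.141, -0.0, 1.572]
force: [-0.4, 0.8, -4.9]
width: 9.3
gripper_force: 59.0
```

>>> play_rows(
  deltas=[0, 0, 0.6, 0, 0, 0, 0, 0, 0, 1.2, 0, 0, 0, 0, 0, 0, 1.2, 0, 0, 0, 0],
)

```text
clock: 25.4
eef_pos: [623.4, 63.8, 95.1]
tool_rot: [-3.141, -0.0, 1.572]
force: [-0.2, -0.1, -3.8]
width: 8.9
gripper_force: 59.0
```

>>> play_rows(
  deltas=[0, 0, 0.5, 0, 0, 0, 0, 0, 0, 0.8, 0, 0, 0, 0, 0, 0, 0.8, 0, 0, 0, 0],
)

```text
clock: 25.78
eef_pos: [623.5, 63.8, 94.3]
tool_rot: [-3.141, -0.0, 1.572]
force: [-0.3, 0.7, -5.1]
width: 8.7
gripper_force: 59.0
```

>>> play_rows(
  deltas=[0, 0, 0.4, 0, 0, 0, 0, 0, 0, 0.6, 0, 0, 0, 0, 0, 0, 0.6, 0, 0, 0, 0],
)

```text
clock: 26.15
eef_pos: [623.5, 63.8, 93.8]
tool_rot: [-3.142, -0.0, 1.572]
force: [-0.9, 0.3, -5.1]
width: 8.7
gripper_force: 59.0
```

>>> play_rows(
  deltas=[0, 0, 0.4, 0, 0, 0, 0, 0, 0, 0.6, 0, 0, 0, 0, 0, 0, 0.6, 0, 0, 0, 0],
)

```text
clock: 26.52
eef_pos: [623.5, 63.7, 93.5]
tool_rot: [3.141, -0.0, 1.572]
force: [-1.5, -1.5, -1.2]
width: 8.9
gripper_force: 59.5
```

>>> play_rows(
  deltas=[0, 0, 0.3, 0, 0, 0, 0, 0, 0, 0.3, 0, 0, 0, 0],
)

```text
clock: 26.78
eef_pos: [623.6, 63.6, 93.4]
tool_rot: [3.141, -0.0, 1.572]
force: [-2.5, -0.2, 2.6]
width: 8.8
gripper_force: 60.2
```

>>> play_rows(
  deltas=[0, 0, 0, 0, 0, 0, 0.15, 0, 0, 0, 0, 0, 0, 0.3, 0, 0, 0, 0, 0, 0, 0.45, 0, 0, 0, 0, 0, 0, 0.5, 0, 0, 0, 0, 0, 0, 0.5],
)

```text
clock: 27.4
eef_pos: [623.5, 63.8, 92.8]
tool_rot: [3.142, -0.0, 1.572]
force: [-0.0, -0.3, -0.1]
width: 42.7
gripper_force: 0.0
```

>>> play_rows(
  deltas=[0, 0, -5, 0, 0, 0, 0.5, 0, 0, -15, 0, 0, 0, 0.5, 0, 0, -40, 0, 0, 0, 0.5, 0, 0, -80, 0, 0, 0, 0.5, -40, 0, -120, 0, 0, 0, 0.5, -90, -40, -130, 0, 0, 0, 0.5, -140, -80, -130, 0, 0, 0, 0.5, -180, -120, -130, 0, 0, 0, 0.5, -180, -120, -130, 0, 0, 0, 0.5],
)

```text
clock: 28.52
eef_pos: [500.1, -120.8, 224.3]
tool_rot: [-3.141, 0.001, 1.563]
force: [1.2, 0.8, -0.4]
width: 42.8
gripper_force: 0.0
```

```bash
python3 - <<'E'
from h import *
im=get_image("top");sc=get_image("scene")
a=rect("top",im,90,620,110,70,4)
b=cv2.resize(sc[185:285,130:240],(616,560),interpolation=2)
cv2.imwrite("pics/z.png",cv2.resize(np.hstack([a,b]),(800,381))[:,:,::-1])
s=read_state();print(s["clock"],s["eef_pos"],s["force"])
E
```

```text
28.625 [ 504.05373349 -116.55731494  223.85680754] [-0.55901015  0.27564326 -0.20754143]
```

View pics/z.png

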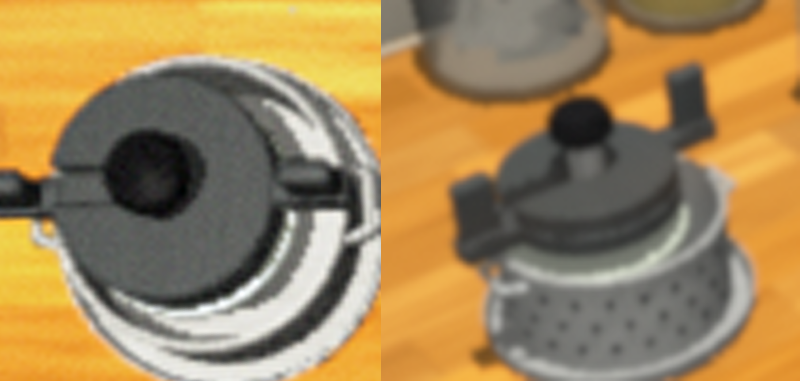

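The thin weight lies flat on the first one. Its slot points left (+y, at (80,185)) and its tab right (-y, at (310,180)), with the stem in the hole. The arm is clear.

```bash
python3 -c "
from cell import *
print(finish_job())"
```

```text
the job is handed in; nothing more can be done
None
```

The job is handed in: in the last picture the thin weight lies flat on the first weight with the stem in its hole, slot to +y and tab to -y, and the arm is clear; the highest contact force I read was about 7 N (limit 18 N), at about 29 s of the 70 s allowed.

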